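# Put the thick whetstone away in its case

### The arm

A 7-joint arm with a two-finger parallel gripper is mounted at the origin on a cart in front of the work surface, level with it; the furniture and walls round the work are solid. World frame = base frame: x ahead of the robot, y to its left, z up, the work surface at z = 0. Lengths are in m, angles in degrees, forces in N, time in s.
With the tool pointing down it reaches from about 0.425 to 0.875 m from the base axis. Payload 4.7 kg.
Tool frame: the origin (TCP) lies on the centre line of the jaws, within the pads' length; the fingertips stand 17 mm ahead of it and the grasp point (between the pads) lies 2 mm behind it; z points along the fingers, y is the line along which they close (so a half turn about z gives the same grasp; the last joint's range is limited). The gripper opens to 87 mm and grips with 3 to 60 N. Pads are 19 mm wide; open, the fingers measure 117 mm over their backs; the gripper's body (75 mm by 190 mm) begins 51 mm behind the grasp point.
Start: joints at [70.594, 18.392, -4.016, 83.108, 1.295, 78.541, -3.26], TCP at [0.225, -0.61, 0.24] pointing down, gripper open.
Joint ranges: [-163.93, 163.93], [-17.29, 119.83], [-79.2, 71.16], [3.27, 140.29], [-89.18, 269.18], [5.43, 117.66], [-154.24, 154.24]. Speed limits (degrees/s): [147.25, 147.25, 180, 180, 180, 180, 180].

### API

Orientations are given as [roll, pitch, yaw] about the fixed x, y, z axes, in that order (R = Rz(yaw) Ry(pitch) Rx(roll)).
In Python, from cell import env, read_camera gives the robot as it stands.
- The arm moves only by the shell command python3 -m jog 'ROWS' [FORCE]. ROWS is JSON, a list of rows, each a list of 5 numbers: the opening, from 0 (shut) to 1 (fully open), then the shift along the tool's x, y, z each as a share of 0.02 m, from -1 to 1, then the turn about the tool's z as a share of 45 degrees, from -1 to 1. In form: [[gripper, x, y, z, yaw], ...]. A call has 1 to 12 rows; each row shifts and turns the commanded pose from where the row before left it, along the tool's axes as they then stand; what a row does not reach is not made up. A row lasts 1/12 s, in which the tool goes at most 41.7 mm and 7.16 degrees, less where a joint would pass 70% of its speed; a pose out of reach is approached as far as the arm can. A call with a number of a shift or a turn outside -1 to 1 is refused whole. A call with a gripper value outside its range is refused whole. The fingers move at their own pace and stop on an object; FORCE is the grip in N (left out, the last holds). Time passes only in rows, so rows that do not move let the fingers close. It gives the time, the measured TCP pose, the force, the opening and the grip force at its end, in the units of the state.
- env.get_obs(): the state, without advancing time (a new reading comes with each control period).
- read_camera(name): name is "scene" or "side" or "wrist"; returns a dict with "color" (420x560x3 uint8, red, green, blue), "range_z" (420x560 float32, m along the optical axis (not along the pixel's ray), 0 where there is no reading), "mtx" (3x3 intrinsics, pixels), "world_from_camera" (4x4, takes a point from camera to world coordinates); the wrist camera has in their place "T_tool_cam" (4x4, takes a point from camera to tool coordinates, whose origin is the TCP and whose axes are the flange's). Camera axes: x right, y down, z forward; pixel columns grow to the right and rows downward; lengths in m; the calibration is good to about 2 mm. The wrist camera is an equidistant fisheye: a pixel r from the principal point sees the ray r / f radians off the axis. A picture is of the moment at which its call begins: read the wrist's pose just before it.
- env.sign_off(): hands the job in; it is judged then, once.
The state is a dict: "time_s": time; "qpos": joint angles; "joint_velocities": joint speeds; "effort": joint torques, N m; "tool_pos": TCP position; "tool_rot": TCP orientation; "force": force on the tool from outside, world axes, zero at the start; "wrist_torque": the same for the moment, N m; "grip_width": finger opening in m; "grasp_force": force on a finger pad.
Only numpy, scipy, OpenCV 4.12 (cv2) and the standard library are available. Lean on these libraries where they do the work, as an engineer would, in place of code of your own. Each camera call takes 0.05 s, during which the arm holds its last target. There are 200 camera calls.

### The job

Put the thicker of the two whetstones away: lift it out of the drying rack, stand it upright on the bare worktop and let go so that you can change your hold, then slide it down into the upright wooden case until it rests on the bottom, and set the cap squarely on the case. The case has finger notches only at its two broad sides, so at the end hold the stone by its broad faces and lower it all the way, never letting it drop; leave the thinner stone in the rack and do not disturb the other things.

Things in the scene. Friction and masses are not known exactly. Their poses are not given: they have to be found in the camera images.
- stone_thick: the thicker grey whetstone, a block 56 (its x) x 30 (its y) x 90 (its z) mm, about 0.34 kg, standing on end in one bay of the drying rack with its top about 102 mm above the worktop; origin at the centre of its underside, z up
- stone_thin: the thinner grey whetstone, 56 (x) x 18 (y) x 90 (z) mm, on end in the other bay of the rack; origin at the centre of its underside; stays there
- drying_rack: fixed wooden rack, foot 80 (x) x 116 (y) x 12 mm; three divider frames, 42 mm long (x), 10 thick, up to z = 94 mm, at y = -43, 0, +43 mm; the stones stand on the foot between them, broad faces to the frames, and stick out 7 mm at both ends in x, so their narrow faces are free to be taken (foot lips 6 mm high at x = +-34 mm); origin at the centre of its underside
- case: fixed upright wooden case, open at the top; foot 100 (x) x 76 (y) x 12 mm, walls 7 mm thick, 74 x 48 mm outside, 60 (x) x 34 (y) mm inside, inner floor at z = 12 mm, rim at z = 104 mm, mouth widening over the last 10 mm; each broad wall (across y) has a finger notch 40 mm wide in its middle, from z = 56 mm up to the rim; origin at the centre of its underside
- case_floor (a point): centre of the case's inner floor, 12 mm above the worktop; axes as the case
- case_rim (a point): centre of the case's mouth at rim height, 104 mm above the worktop; axes as the case
- cap: loose wooden cap for the case, lying right way up on the worktop: 90 (x) x 64 (y) mm, 19 mm high, with a bar grip on top 60 (x) x 16 (y) mm from z = 19 to 47 mm; hollow below: skirt 12 mm deep, inside 80 x 54 mm, to go over the case's rim; origin at the centre of the skirt's lower edge, z up
- cap_seat (a point): centre of the underside of the cap's plate, 12 mm above the cap's origin; lies at the rim's centre when the cap is seated
- salt_shaker: salt shaker, 44 mm wide, 90 mm high, bystander; origin at the centre of its underside
- jam_jar: jam jar, 68 mm wide, 84 mm high, bystander; origin at the centre of its underside
- garlic: garlic bulb, 50 mm, bystander; origin at the centre of its underside
- fish_tin: flat oval food tin, 63 x 105 x 26 mm, bystander; origin at the centre of its underside
There are look-alikes about, which are no part of the job. What is shaped like the cap but black or yellow is not meant. What is shaped like the case but green is not meant.

How it is judged:
By the outcome, as a careful person would: the job done as asked, in the order asked, and still so for the second after the job is handed in, with the robot touching nothing.
It also fails if it takes over 72 s, if anything falls off the work surface, if the arm or the gripper's body presses on something with over 40 N, if the wrist force passes 120 N, or if a joint passes its speed limit or range.

## Working session

There is one attempt and no reset: what is moved stays moved. The work goes in short steps, Python scripts to look and compute and a shell command to move; the robot and the scene stay as the last step left them, time stands still between calls to the robot, and variables do not carry over. Pictures are saved under pics/ and viewed, at most 10 in all, crops included, and the job is handed in when it is done.

```bash
mkdir -p pics; ls; python3 - <<'E'
from cell import env, read_camera
import cv2,numpy as np
o=env.get_obs();print(o['time_s'],o['tool_pos'],o['tool_rot'],o['grip_width'])
for n in("scene","side"):
    c=read_camera(n);cv2.imwrite(f"pics/{n}.png",cv2.cvtColor(c["color"],cv2.COLOR_RGB2BGR))
    np.savez(f"{n}.npz",**c);print(c["mtx"],c["world_from_camera"])
E
```

```text
pics
0.0 [ 0.22439867 -0.60949811  0.2384615 ] [-1.79892719e+02  3.13352901e-03  2.02171061e+01] 0.08679199169574853
[[484.46990359   0.         274.91544496]
 [  0.         484.46990359 203.10656051]
 [  0.           0.           1.        ]] [[-0.88008931 -0.2666333   0.39287339 -0.0479084 ]
 [-0.47421913  0.45240628 -0.75527795  0.71588662]
 [ 0.02364386 -0.85102012 -0.52460054  0.76578976]
 [ 0.          0.          0.          1.        ]]
[[486.50877088   0.         272.80797254]
 [  0.         486.50877088 220.09903714]
 [  0.           0.           1.        ]] [[-0.99035853 -0.09095757  0.10448301  0.32949626]
 [-0.13798412  0.58095397 -0.80215514  0.86275882]
 [ 0.01226227 -0.80883818 -0.58790342  0.92883791]
 [ 0.          0.          0.          1.        ]]
```

View pics/scene.png

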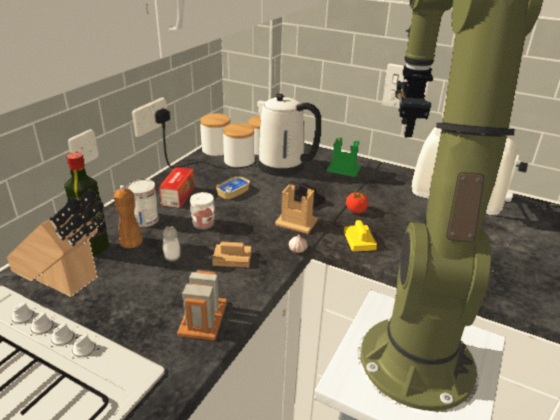

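View pics/side.png

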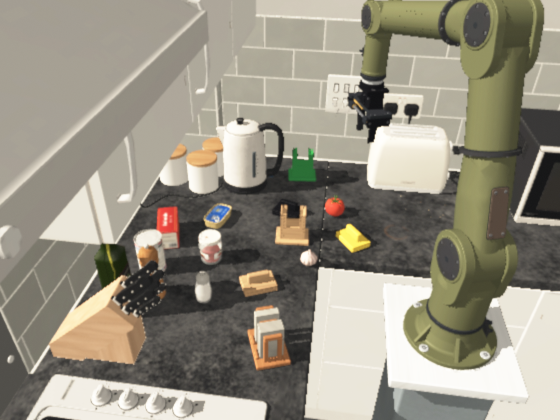

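The tan case is at scene px (297,207), the tan cap at (232,255), and the rack with both stones at (203,305). The jam jar (203,210), salt shaker (171,243), garlic (298,243) and tin (233,187) stand around them. Next I merge the two point clouds into a top view.

```bash
cat > h.py <<'E'
import numpy as np,cv2
def cloud(n):
    c=np.load(f"{n}.npz");z=c["range_z"].astype(float);K=c["mtx"]
    v,u=np.mgrid[0:420,0:560]
    p=np.stack([(u-K[0,2])/K[0,0]*z,(v-K[1,2])/K[1,1]*z,z],-1)
    T=c["world_from_camera"];w=p@T[:3,:3].T+T[:3,3];w[z==0]=np.nan
    return w,c["color"]
def box(w,lo,hi): 
    p=w.reshape(-1,3);m=np.all((p>lo)&(p<hi),1);return p[m]
E
python3 - <<'E'
from h import *
for n,pts in(("scene",[(203,310),(232,258),(297,207),(203,210),(171,243),(298,243),(233,187)]),("side",[(268,335),(258,283),(293,225),(210,245),(203,288),(309,258),(218,215)])):
    w,_=cloud(n)
    for u,v in pts: print(n,u,v,w[v,u].round(3))
# ortho: x 0.1..0.8 , y -0.8..0.1
S=900
im=np.full((600,800,3),60,np.uint8);
allp=[];allc=[]
for n in("scene","side"):
    w,c=cloud(n);allp.append(w.reshape(-1,3));allc.append(c.reshape(-1,3))
p=np.vstack(allp);c=np.vstack(allc);m=np.isfinite(p[:,0])&(p[:,2]>-.02)&(p[:,2]<.25);p=p[m];c=c[m]
ctr=None
o=np.argsort(p[:,2]);p=p[o];c=c[o]
cols=((p[:,0]-0.1)*S).astype(int);rows=((0.0-p[:,1])*S).astype(int)
ok=(cols>=0)&(cols<799)&(rows>=0)&(rows<599)
for a in(0,1):
  for b in(0,1): im[rows[ok]+a,cols[ok]+b]=c[ok][:,::-1]
cv2.imwrite("pics/ortho.png",im)
E
```

```text
scene 203 310 [0.399 0.153 0.077]
scene 232 258 [ 0.479 -0.076  0.021]
scene 297 207 [ 0.43  -0.339  0.042]
scene 203 210 [ 0.626 -0.164  0.065]
scene 171 243 [ 0.612 -0.011  0.058]
scene 298 243 [ 0.357 -0.195  0.036]
scene 233 187 [ 0.664 -0.371  0.023]
side 268 335 [0.429 0.148 0.09 ]
side 258 283 [ 0.491 -0.085  0.02 ]
side 293 225 [ 0.423 -0.335  0.039]
side 210 245 [ 0.637 -0.157  0.077]
side 203 288 [ 0.621 -0.011  0.053]
side 309 258 [ 0.362 -0.197  0.031]
side 218 215 [ 0.667 -0.371  0.025]
```

```bash
cat >> h.py <<'E'
from scipy.optimize import least_squares
def B(x0,x1,y0,y1,z0,z1): return np.array([[x0,y0,z0],[x1,y1,z1]])/1000
RACK=[B(-40,40,-58,58,0,12)]+[B(-21,21,y-5,y+5,12,94) for y in(-43,0,43)]
CASE=[B(-50,50,-38,38,0,12),B(-37,-30,-24,24,12,104),B(30,37,-24,24,12,104)]
for a,b in((17,24),(-24,-17)): CASE+=[B(-37,37,a,b,12,56),B(-37,-20,a,b,56,104),B(20,37,a,b,56,104)]
CAP=[B(-45,45,-32,32,0,19),B(-30,30,-8,8,19,47)]
def sdf(p,boxes):
    d=[]
    for b in boxes:
        q=np.abs(p-b.mean(0))-(b[1]-b[0])/2
        d.append(np.linalg.norm(np.maximum(q,0),axis=1)+np.minimum(q.max(1),0))
    return np.min(d,0)
def fit(w,boxes,x,y,r=.085,zmax=.12,zmin=.006,yaws=range(0,180,30)):
    p=w.reshape(-1,3);p=p[np.isfinite(p[:,0])]
    p=p[(np.hypot(p[:,0]-x,p[:,1]-y)<r)&(p[:,2]>zmin)&(p[:,2]<zmax)]
    def res(s):
        c,sn=np.cos(s[2]),np.sin(s[2]);d=p-[s[0],s[1],s[3]]
        return sdf(np.c_[c*d[:,0]+sn*d[:,1],-sn*d[:,0]+c*d[:,1],d[:,2]],boxes)
    best=min((least_squares(res,[x,y,np.radians(a),0],loss="soft_l1",f_scale=.002) for a in yaws),key=lambda s:s.cost)
    s=best.x;return np.r_[s[:2]*1000,np.degrees(s[2]),s[3]*1000].round(2),len(p),round(1000*np.median(np.abs(res(s))),2)
E
python3 - <<'E'
from h import *
import itertools
st={s:RACK+[B(-28,28,a-15*1,a+15,12,102),B(-28,28,-a-9,-a+9,12,102)] for s,a in(("thick+y",21.5),("thick-y",-21.5))}
for n in("scene","side"):
    w,_=cloud(n)
    print(n,"case",fit(w,CASE,.42,-.345));print(" cap",fit(w,CAP,.48,-.09,zmax=.06))
    for k,m in st.items(): print(" ",k,fit(w,m,.41,.145,yaws=range(0,360,30)))
E
```

```text
scene case (array([ 423.76, -320.69,    4.68,    1.09]), 1238, np.float64(1.14))
 cap (array([492.56, -94.15,  25.06,   0.95]), 782, np.float64(1.02))
  thick+y (array([433.83, 112.8 , 380.75,   1.2 ]), 2333, np.float64(0.69))
  thick-y (array([433.83, 112.8 , 200.75,   1.2 ]), 2333, np.float64(0.69))
side case (array([ 424.63, -321.7 ,    3.42,    1.25]), 981, np.float64(1.62))
 cap (array([493.19, -94.91,  24.44,   0.7 ]), 703, np.float64(1.19))
  thick+y (array([434.87, 112.01, 380.96,   0.84]), 1831, np.float64(0.84))
  thick-y (array([434.87, 112.01, 200.96,   0.84]), 1831, np.float64(0.84))
```

View pics/ortho.png

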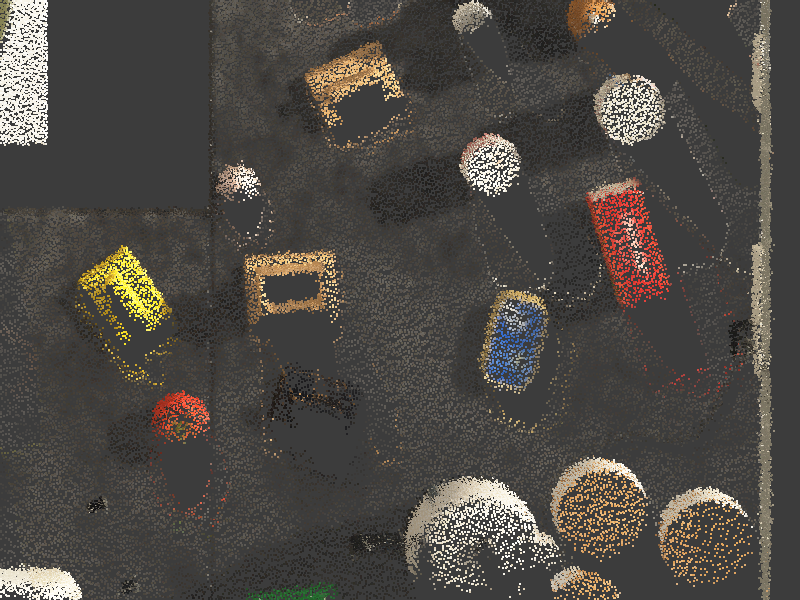

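```bash
cat > go.py <<'E'
# usage: go.py x y z yaw  -> remaining move in tool axes, units of 20 mm / 45 deg (after turning: x,y in turned tool axes)
import sys,numpy as np
from cell import env
x,y,z,yaw=map(float,sys.argv[1:]);o=env.get_obs();p=np.array(o["tool_pos"]);r=o["tool_rot"]
t=(-(yaw-r[2])+180)%360-180
for n,a in(("turn last",r[2]),("turn first",yaw)):
    a=np.radians(a);d=np.array([x,y,z])-p
    print(n,"units x %.2f y %.2f z %.2f"%tuple(np.array([d[0]*np.cos(a)+d[1]*np.sin(a),d[0]*np.sin(a)-d[1]*np.cos(a),-d[2]])/.02),"turn %.3f"%(t/45))
print("t",o["time_s"],"pos",p.round(4),"rot",np.round(r,2),"w",round(o["grip_width"],4),"gf",o["grasp_force"],"F",np.round(o["force"],1),"q7",np.round(o["qpos"][6],1))
E
R='[1,0.96,-0.56,0,0]'
python3 -m jog '[[1,0.96,-0.56,0,0],[1,0.96,-0.56,0,0],[1,0.96,-0.56,0,0],[1,0.96,-0.56,0,0],[1,0.96,-0.56,0,0],[1,0.96,-0.56,0,0],[1,0.96,-0.56,0,0],[1,0.96,-0.56,0,0],[1,0.96,-0.56,0,0],[1,0.96,-0.56,0,0],[1,0.96,-0.56,0,0],[1,0.96,-0.56,0,0]]'
python3 -m jog '[[1,0.96,-0.56,0,0],[1,0.96,-0.56,0,0],[1,0.96,-0.56,0,0],[1,0.96,-0.56,0,0],[1,0.96,-0.56,0,0],[1,0.96,-0.56,0,0],[1,0,0,0,-0.155],[1,0,0,0,-0.155],[1,0,0,0,-0.155],[1,0,0,0,-0.155],[1,0,0,0,-0.155],[1,0,0,0,-0.155]]'
python3 -m jog '[[1,0,0,0,-0.155],[1,0,0,0,-0.155],[1,0,0,0,-0.155],[1,0,0,0,-0.155],[1,0,0,0,-0.155],[1,0,0,0,-0.155],[1,0,0,0,-0.155]]'
python3 go.py .4266 .1325 .24 110.9
```

```text
time_s: 1.1
tool_pos: [0.3947, -0.4032, 0.2391]
tool_rot: [-180.0, 0.0, 20.2]
force: [0.2, 0.2, 0.4]
grip_width: 0.0865
grasp_force: 0.0
time_s: 2.1
tool_pos: [0.479, -0.3012, 0.239]
tool_rot: [-179.9, -0.0, 62.4]
force: [0.5, -1.0, 0.1]
grip_width: 0.087
grasp_force: 0.0
time_s: 2.68
tool_pos: [0.4789, -0.3013, 0.239]
tool_rot: [-180.0, -0.0, 111.2]
force: [0.9, -0.4, 0.6]
grip_width: 0.087
grasp_force: 0.0
turn last units x 21.16 y 5.42 z -0.05 turn 0.007
turn first units x 21.19 y 5.29 z -0.05 turn 0.007
t 2.6833 pos [ 0.4789 -0.3013  0.239 ] rot [-1.7996e+02 -4.0000e-02  1.1123e+02] w 0.087 gf 0.0 F [ 0.9 -0.4  0.6] q7 47.2
```

```bash
python3 -m jog '[[1,0.96,0.24,0,0],[1,0.96,0.24,0,0],[1,0.96,0.24,0,0],[1,0.96,0.24,0,0],[1,0.96,0.24,0,0],[1,0.96,0.24,0,0],[1,0.96,0.24,0,0],[1,0.96,0.24,0,0],[1,0.96,0.24,0,0],[1,0.96,0.24,0,0],[1,0.96,0.24,0,0]]'
python3 -m jog '[[1,0.96,0.24,0,0],[1,0.96,0.24,0,0],[1,0.96,0.24,0,0],[1,0.96,0.24,0,0],[1,0.96,0.24,0,0],[1,0.96,0.24,0,0],[1,0.96,0.24,0,0],[1,0.96,0.24,0,0],[1,0.96,0.24,0,0],[1,0.96,0.24,0,0],[1,0.96,0.24,0,0],[1,0,0,0,0]]'
python3 go.py .4266 .1325 .24 110.9
python3 - <<'E'
from cell import env, read_camera
import cv2,numpy as np
o=env.get_obs();c=read_camera("wrist");cv2.imwrite("pics/w1.png",cv2.cvtColor(c["color"],cv2.COLOR_RGB2BGR))
np.savez("wrist.npz",pos=o["tool_pos"],rot=o["tool_rot"],**c);print(c["mtx"],c["T_tool_cam"])
for n in("scene",):
    c=read_camera(n);np.savez("scene2.npz",**c)
E
```

```text
time_s: 3.6
tool_pos: [0.4527, -0.0836, 0.2394]
tool_rot: [-180.0, 0.0, 110.9]
force: [0.4, -0.0, 0.3]
grip_width: 0.087
grasp_force: 0.0
time_s: 4.6
tool_pos: [0.4259, 0.1357, 0.2396]
tool_rot: [180.0, -0.0, 111.3]
force: [-0.2, 1.0, -0.2]
grip_width: 0.0869
grasp_force: 0.0
turn last units x -0.16 y -0.03 z -0.02 turn 0.008
turn first units x -0.16 y -0.02 z -0.02 turn 0.008
t 4.6 pos [0.4259 0.1357 0.2396] rot [ 1.7996e+02 -4.0000e-02  1.1126e+02] w 0.0869 gf 0.0 F [-0.2  1.  -0.2] q7 6.9
[[325.1922621    0.         279.48480795]
 [  0.         325.1922621  212.73577419]
 [  0.           0.           1.        ]] [[-1.31234938e-04 -9.69348601e-01 -2.45689382e-01  6.60675567e-02]
 [ 9.99999971e-01 -7.76731817e-05 -2.27696221e-04  2.24751905e-05]
 [ 2.01633537e-04 -2.45689405e-01  9.69348583e-01 -1.44742487e-01]
 [ 0.00000000e+00  0.00000000e+00  0.00000000e+00  1.00000000e+00]]
```

View pics/w1.png

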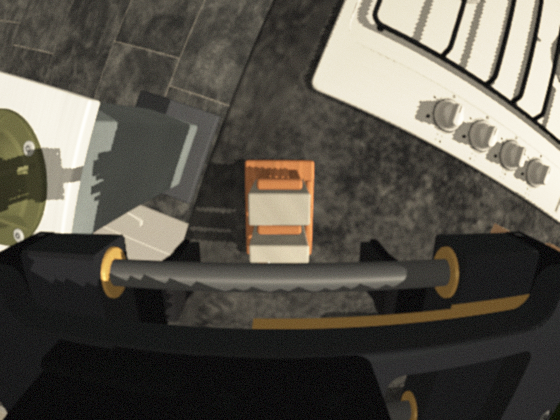

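Wrist view: the thick stone's top is at px (279,208), in the +y bay, and the thin stone's is at (279,248). The TCP is roughly over the thick one. Refine the fit with the wrist depth.

```bash
cat >> h.py <<'E'
from scipy.spatial.transform import Rotation as Ro
def wcloud(f="wrist.npz"):
    c=np.load(f);z=c["range_z"].astype(float);K=c["mtx"];v,u=np.mgrid[0:420,0:560]
    a=(u-K[0,2])/K[0,0];b=(v-K[1,2])/K[1,1];r=np.hypot(a,b)+1e-9;k=np.tan(np.minimum(r,1.3))/r
    p=np.stack([a*k*z,b*k*z,z],-1);T=c["T_tool_cam"];t=p@T[:3,:3].T+T[:3,3]
    w=t@Ro.from_euler("xyz",c["rot"],degrees=True).as_matrix().T+c["pos"];w[z==0]=np.nan
    return w,c["color"],t
E
python3 - <<'E'
from h import *
w,c,t=wcloud()
for u,v in((279,208),(279,248),(250,208),(306,208),(279,175),(279,110)): print(u,v,w[v,u].round(4),t[v,u].round(4))
p=w[:240].reshape(-1,3)
m=RACK+[B(-28,28,6.5,36.5,12,102),B(-28,28,-30.5,-12.5,12,102)]
print(fit(w[:255],m,.434,.112,r=.08,yaws=(0,20)))
q=p[(abs(p[:,2]-.103)<.006)&(np.hypot(p[:,0]-.4266,p[:,1]-.1325)<.03)][:,:2]
print(len(q),q.mean(0),cv2.minAreaRect((q*1000).astype(np.float32)))
w2,_=cloud("scene2");print(fit(w2,m,.434,.112,yaws=(0,20)))
E
```

```text
279 208 [0.4259 0.1347 0.1024] [-0.0011 -0.0005  0.1373]
279 248 [0.4397 0.0991 0.1017] [-0.0392 -0.0005  0.1379]
250 208 [0.4017 0.1251 0.1015] [-0.0013 -0.0265  0.1382]
306 208 [0.4485 0.1433 0.1017] [-0.0012  0.0237  0.138 ]
279 175 [0.4194 0.1511 0.0113] [ 0.0165 -0.0006  0.2283]
279 110 [ 0.392   0.2216 -0.0004] [ 0.0922 -0.0006  0.2401]
(array([ 4.3381e+02,  1.1322e+02,  2.0870e+01, -3.8000e-01]), 6351, np.float64(0.42))
2014 [0.42569871 0.1342594 ] ((426.03863525390625, 133.82217407226562), (56.02037811279297, 29.907590866088867), 20.880355834960938)
(array([433.83, 112.86,  20.67,   1.16]), 2372, np.float64(0.74))
```

```bash
python3 -m jog '[[1,-0.09,0,0,0.008],[1,0,0,1,0],[1,0,0,1,0],[1,0,0,1,0],[1,0,0,1,0],[1,0,0,1,0],[1,0,0,1,0],[1,0,0,1,0],[1,0,0,1,0],[1,0,0,0.08,0],[1,0,0,0,0]]' 
python3 go.py .426 .1338 .078 110.9
python3 -m jog '[[0.2,0,0,0,0],[0.2,0,0,0,0],[0.2,0,0,0,0],[0.2,0,0,0,0],[0.2,0,0,0,0],[0.2,0,0,0,0],[0.2,0,0,0,0],[0.2,0,0,0,0]]' 30
python3 go.py .426 .1338 .078 110.9
```

```text
time_s: 5.62
tool_pos: [0.427, 0.1282, 0.077]
tool_rot: [-179.8, -0.1, 110.4]
force: [-0.7, 0.1, -0.6]
grip_width: 0.0871
grasp_force: 0.0
turn last units x 0.28 y 0.05 z -0.05 turn -0.010
turn first units x 0.28 y 0.05 z -0.05 turn -0.010
t 5.6167 pos [0.427  0.1282 0.077 ] rot [-1.7983e+02 -6.0000e-02  1.1045e+02] w 0.0871 gf 0.0 F [-0.7  0.1 -0.6] q7 -4.4
time_s: 6.28
tool_pos: [0.4281, 0.1291, 0.0783]
tool_rot: [180.0, 0.0, 110.5]
force: [-1.5, -1.5, 5.2]
grip_width: 0.0556
grasp_force: 30.0
turn last units x 0.26 y -0.02 z 0.02 turn -0.008
turn first units x 0.26 y -0.02 z 0.02 turn -0.008
t 6.2833 pos [0.4281 0.1291 0.0783] rot [1.7999e+02 3.0000e-02 1.1053e+02] w 0.0556 gf 29.978902135044336 F [-1.5 -1.5  5.2] q7 -4.4
```

```bash
python3 -m jog '[[1,0,0,0,0],[1,0,0,0,0],[1,0,0,0,0],[1,0.26,0,0,0],[1,0,0,0,0],[1,0,0,0,0],[1,0,0,0,0]]' 
python3 go.py .426 .1338 .078 110.9
```

```text
time_s: 6.87
tool_pos: [0.426, 0.1342, 0.0779]
tool_rot: [-180.0, 0.0, 110.6]
force: [0.2, 0.1, 0.2]
grip_width: 0.0857
grasp_force: 0.0
turn last units x -0.02 y -0.01 z -0.01 turn -0.008
turn first units x -0.02 y -0.01 z -0.01 turn -0.008
t 6.8667 pos [0.426  0.1342 0.0779] rot [-179.99    0.    110.55] w 0.0857 gf 0.0 F [0.2 0.1 0.2] q7 -5.1
```

```bash
python3 -m jog '[[0.2,0,0,0,0],[0.2,0,0,0,0],[0.2,0,0,0,0],[0.2,0,0,0,0],[0.2,0,0,0,0],[0.2,0,0,0,0],[0.2,0,0,0,0],[0.2,0,0,-0.1,0],[0.2,0,0,-0.3,0],[0.2,0,0,-0.5,0],[0.2,0,0,-0.5,0],[0.2,0,0,-0.5,0]]' 35
python3 -m jog '[[0.2,0,0,-0.5,0],[0.2,0,0,-0.5,0],[0.2,0,0,-0.5,0],[0.2,0,0,-0.5,0],[0.2,0,0,-0.5,0],[0.2,0,0,-0.5,0],[0.2,0,0,-0.5,0],[0.2,0,0,-0.2,0],[0.2,0,0,0,0]]'
python3 go.py .52 -.22 .19 94.0
```

```text
time_s: 7.87
tool_pos: [0.4261, 0.1342, 0.1171]
tool_rot: [180.0, 0.0, 110.5]
force: [0.2, -0.0, -5.0]
grip_width: 0.0559
grasp_force: 35.0
time_s: 8.62
tool_pos: [0.4269, 0.1342, 0.1911]
tool_rot: [179.9, 0.1, 110.5]
force: [-0.5, 0.8, -4.7]
grip_width: 0.0559
grasp_force: 35.0
turn last units x -18.22 y -1.85 z 0.06 turn 0.367
turn first units x -17.99 y 3.41 z 0.06 turn 0.367
t 8.6167 pos [0.4269 0.1342 0.1911] rot [1.7989e+02 5.0000e-02 1.1052e+02] w 0.0559 gf 34.98668835964054 F [-0.5  0.8 -4.7] q7 4.2
```

```bash
python3 -m jog '[[0.2,0,0,0,0.092],[0.2,0,0,0,0.092],[0.2,0,0,0,0.092],[0.2,0,0,0,0.091],[0.2,-0.4,0.08,0,0],[0.2,-0.8,0.15,0,0],[0.2,-0.9,0.17,0,0],[0.2,-0.9,0.17,0,0],[0.2,-0.9,0.17,0,0],[0.2,-0.9,0.17,0,0],[0.2,-0.9,0.17,0,0],[0.2,-0.9,0.17,0,0]]'
python3 -m jog '[[0.2,-0.9,0.17,0,0],[0.2,-0.9,0.17,0,0],[0.2,-0.9,0.17,0,0],[0.2,-0.9,0.17,0,0],[0.2,-0.9,0.17,0,0],[0.2,-0.9,0.17,0,0],[0.2,-0.9,0.17,0,0],[0.2,-0.9,0.17,0,0],[0.2,-0.9,0.17,0,0],[0.2,-0.9,0.17,0,0],[0.2,-0.9,0.17,0,0],[0.2,-0.8,0.16,0,0]]'
python3 -m jog '[[0.2,-0.5,0.1,0,0],[0.2,-0.1,0.1,0,0],[0.2,0,0,0,0],[0.2,0,0,0,0]]'
python3 go.py .52 -.22 .066 94.0
```

```text
time_s: 9.62
tool_pos: [0.4601, 0.0024, 0.1894]
tool_rot: [-179.9, 0.0, 94.1]
force: [0.2, -0.6, -3.7]
grip_width: 0.0556
grasp_force: 35.0
time_s: 10.62
tool_pos: [0.5161, -0.2088, 0.1898]
tool_rot: [-180.0, 0.0, 94.0]
force: [-0.2, -0.5, -4.1]
grip_width: 0.0559
grasp_force: 35.0
time_s: 10.95
tool_pos: [0.5208, -0.2168, 0.1899]
tool_rot: [-180.0, -0.1, 94.1]
force: [0.1, 0.6, -4.5]
grip_width: 0.0556
grasp_force: 35.0
turn last units x -0.15 y -0.05 z 6.19 turn 0.002
turn first units x -0.15 y -0.05 z 6.19 turn 0.002
t 10.95 pos [ 0.5208 -0.2168  0.1899] rot [-1.7999e+02 -7.0000e-02  9.4090e+01] w 0.0556 gf 34.987047370523214 F [ 0.1  0.6 -4.5] q7 18.1
```

```bash
python3 -m jog '[[0.2,0,0,0.5,0],[0.2,0,0,0.8,0],[0.2,0,0,0.8,0],[0.2,0,0,0.8,0],[0.2,0,0,0.8,0],[0.2,0,0,0.8,0],[0.2,0,0,0.7,0],[0.2,0,0,0.4,0],[0.2,0,0,0.2,0],[0.2,0,0,0.1,0],[0.2,0,0,0.1,0],[0.2,0,0,0,0]]'
python3 -m jog '[[0.2,0,0,0.05,0],[0.2,0,0,0.05,0],[0.2,0,0,0,0]]'
python3 go.py .52 -.22 .066 94.0
```

```text
time_s: 11.95
tool_pos: [0.521, -0.2182, 0.0704]
tool_rot: [180.0, 0.0, 94.0]
force: [-0.7, 0.1, -4.1]
grip_width: 0.0558
grasp_force: 35.0
time_s: 12.2
tool_pos: [0.5207, -0.2183, 0.0682]
tool_rot: [180.0, 0.0, 94.0]
force: [0.9, -0.3, -4.4]
grip_width: 0.0559
grasp_force: 35.0
turn last units x -0.08 y -0.04 z 0.11 turn 0.000
turn first units x -0.08 y -0.04 z 0.11 turn 0.000
t 12.2 pos [ 0.5207 -0.2183  0.0682] rot [1.7998e+02 3.0000e-02 9.4010e+01] w 0.0559 gf 34.986931504681706 F [ 0.9 -0.3 -4.4] q7 14.2
```

```bash
python3 -m jog '[[0.2,0,0,0.05,0],[0.2,0,0,0.05,0],[0.2,0,0,0,0]]'
python3 -m jog '[[0.2,0,0,0.04,0],[0.2,0,0,0,0]]'
```

```text
time_s: 12.45
tool_pos: [0.5207, -0.2182, 0.066]
tool_rot: [180.0, 0.0, 94.0]
force: [-0.2, -0.8, -5.5]
grip_width: 0.0553
grasp_force: 35.0
time_s: 12.62
tool_pos: [0.5207, -0.2182, 0.0659]
tool_rot: [-180.0, 0.0, 94.0]
force: [-2.4, 1.2, 3.6]
grip_width: 0.0558
grasp_force: 35.0
```

```bash
python3 -m jog '[[1,0,0,0,0],[1,0,0,0,0],[1,0,0,0,0],[1,0,0,0,0],[1,0,0,-0.3,0],[1,0,0,-0.8,0],[1,0,0,-1,0],[1,0,0,-1,0],[1,0,0,-1,0],[1,0,0,-1,0],[1,0,0,-1,0],[1,0,0,-1,0]]'
python3 -m jog '[[1,0,0,-0.4,-0.154],[1,0,0,0,-0.154],[1,0,0,0,-0.154],[1,0,0,0,-0.154],[1,0,0,0,-0.154],[1,0,0,0,-0.154],[1,0,0,0,-0.154],[1,0,0,0,-0.154],[1,0,0,0,-0.154],[1,0,0,0,-0.154],[1,0,0,0,-0.154],[1,0,0,0,-0.154]]'
python3 -m jog '[[1,0,0,0,-0.154],[1,0,0,0,0],[1,0,0,0,0]]'
python3 - <<'E'
from cell import env, read_camera
import cv2,numpy as np
o=env.get_obs();c=read_camera("wrist");cv2.imwrite("pics/w2.png",cv2.cvtColor(c["color"],cv2.COLOR_RGB2BGR))
np.savez("wrist.npz",pos=o["tool_pos"],rot=o["tool_rot"],**c)
from h import *
w,col,t=wcloud();print(o["tool_pos"],o["tool_rot"],o["qpos"])
print(fit(w[:250],CASE,.424,-.321,yaws=(0,)))
p=w[:260].reshape(-1,3)
q=p[(abs(p[:,2]-.09)<.007)&(np.hypot(p[:,0]-.521,p[:,1]+.218)<.04)][:,:2]
print(len(q),cv2.minAreaRect((q*1000).astype(np.float32)))
E
```

```text
time_s: 13.62
tool_pos: [0.5207, -0.218, 0.2087]
tool_rot: [180.0, 0.0, 94.0]
force: [-0.2, -0.3, 1.2]
grip_width: 0.0868
grasp_force: 0.0
time_s: 14.62
tool_pos: [0.5207, -0.2181, 0.2156]
tool_rot: [-180.0, 0.0, 177.5]
force: [-0.1, 0.6, -0.4]
grip_width: 0.0869
grasp_force: 0.0
time_s: 14.87
tool_pos: [0.5206, -0.2182, 0.2155]
tool_rot: [-180.0, 0.0, -176.1]
force: [-0.3, -0.3, -0.7]
grip_width: 0.0869
grasp_force: 0.0
[ 0.52062794 -0.2182133   0.21546774] [-1.79985977e+02  1.85312038e-02 -1.76091135e+02] [ 59.91648744  13.25723395 -45.57881557  96.21497368   9.78795364
  74.61485195 106.40344191]
(array([ 4.2368e+02, -3.2108e+02,  4.5600e+00, -4.1000e-01]), 7497, np.float64(0.39))
2198 ((520.209228515625, -219.13760375976562), (56.144981384277344, 29.910442352294922), 3.4226248264312744)
```

View pics/w2.png

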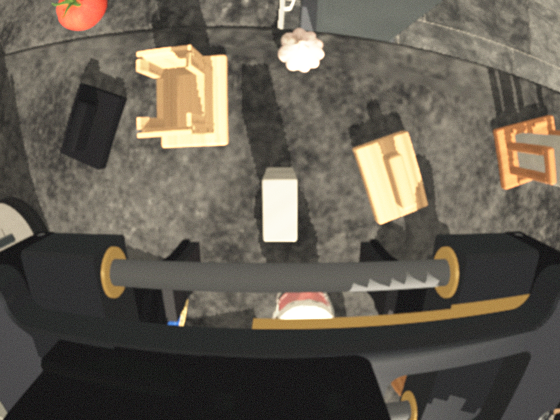

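The stone stands upright at px (280,208), the case is at (185,100), the cap at (390,178), and the black look-alike cap at (93,125). Now I take the stone by its broad faces.

```bash
python3 -m jog '[[1,0,0,0.6,0],[1,0,0.03,1,0],[1,0,0,1,0],[1,0,0,1,0],[1,0,0,1,0],[1,0,0,1,0],[1,0,0,0.8,0],[1,0,0,0.5,0],[1,0,0,0.3,0],[1,0,0,0.12,0],[1,0,0,0,0],[1,0,0,0,0]]'
python3 go.py .5203 -.2188 .069 -176.4
```

```text
time_s: 15.92
tool_pos: [0.5211, -0.2177, 0.0695]
tool_rot: [-180.0, 0.1, -175.9]
force: [-0.4, 0.2, 1.0]
grip_width: 0.0873
grasp_force: 0.0
turn last units x 0.05 y -0.05 z 0.02 turn 0.011
turn first units x 0.04 y -0.05 z 0.02 turn 0.011
t 15.9167 pos [ 0.5211 -0.2177  0.0695] rot [-1.7996e+02  6.0000e-02 -1.7591e+02] w 0.0873 gf 0.0 F [-0.4  0.2  1. ] q7 100.9
```

```bash
python3 -m jog '[[1,0.04,-0.05,0,0.01],[1,0,0,0,0],[0,0,0,0,0],[0,0,0,0,0],[0,0,0,0,0],[0,0,0,0,0],[0,0,0,0,0],[0,0,0,0,0],[0,0,0,0,0],[0,0,0,0,0]]' 35
python3 -m jog '[[0,0,0,-0.1,0],[0,0,0,-0.3,0],[0,0,0,-0.6,0],[0,0,0,-0.8,0],[0,0,0,-0.8,0],[0,0,0,-0.8,0],[0,0,0,-0.8,0],[0,0,0,-0.8,0],[0,0,0,-0.6,0],[0,0,0,-0.4,0],[0,0,0,0,0],[0,0,0,0,0]]'
python3 go.py .4237 -.3211 .2 -175.44
```

```text
time_s: 16.75
tool_pos: [0.5198, -0.2186, 0.0687]
tool_rot: [-180.0, -0.0, -176.3]
force: [0.6, 0.0, -0.5]
grip_width: 0.0416
grasp_force: 0.0
time_s: 17.75
tool_pos: [0.5196, -0.2186, 0.1887]
tool_rot: [-180.0, -0.0, -176.3]
force: [0.5, -0.1, -4.9]
grip_width: 0.0298
grasp_force: 35.0
turn last units x 5.11 y -4.81 z -0.57 turn -0.020
turn first units x 5.19 y -4.73 z -0.57 turn -0.020
t 17.75 pos [ 0.5196 -0.2186  0.1887] rot [-1.7998e+02 -1.0000e-02 -1.7635e+02] w 0.0298 gf 34.957670168951154 F [ 0.5 -0.1 -4.9] q7 105.5
```

```bash
python3 -m jog '[[0,0.3,-0.3,-0.3,-0.02],[0,0.7,-0.63,-0.27,0],[0,0.7,-0.64,0,0],[0,0.7,-0.64,0,0],[0,0.7,-0.64,0,0],[0,0.7,-0.64,0,0],[0,0.7,-0.64,0,0],[0,0.5,-0.45,0,0],[0,0.2,-0.15,0,0],[0,0,0,0,0],[0,0,0,0,0],[0,0,0,0,0]]'
python3 go.py .4237 -.3211 .2 -175.44
python3 - <<'E'
from cell import env, read_camera
import cv2,numpy as np
from h import *
o=env.get_obs();x,y,_=o["tool_pos"];print(o["tool_pos"],o["tool_rot"])
for n in("scene","side"):
    c=read_camera(n);np.savez("now.npz",**c);cv2.imwrite(f"pics/n_{n}.png",cv2.resize(cv2.cvtColor(c["color"],cv2.COLOR_RGB2BGR)[100:280,200:400],None,fx=3,fy=3))
    w,_=cloud("now")
    print(n,fit(w,CASE,.424,-.321,yaws=(4,),zmax=.106),fit(w,[B(-28,28,-15,15,114,204)],.424,-.321,r=.032,zmin=.108,zmax=.175,yaws=(4,)))
o=env.get_obs();c=read_camera("wrist");np.savez("wrist.npz",pos=o["tool_pos"],rot=o["tool_rot"],**c)
w,_,_=wcloud();print(fit(w[:250],CASE,.424,-.321,yaws=(4,),zmax=.106),fit(w[:250],CAP,.4925,-.0945,zmax=.06,yaws=(25,)))
E
```

```text
time_s: 18.75
tool_pos: [0.4245, -0.3197, 0.1999]
tool_rot: [179.9, 0.0, -175.3]
force: [-0.1, -0.4, -4.0]
grip_width: 0.0296
grasp_force: 35.0
turn last units x 0.04 y -0.07 z -0.01 turn 0.002
turn first units x 0.04 y -0.07 z -0.01 turn 0.002
t 18.75 pos [ 0.4245 -0.3197  0.1999] rot [ 1.7994e+02  2.0000e-02 -1.7533e+02] w 0.0296 gf 34.957809783518314 F [-0.1 -0.4 -4. ] q7 124.3
[ 0.42447339 -0.31965797  0.19985277] [ 1.79939358e+02  2.42480313e-02 -1.75331924e+02]
scene (array([ 423.69, -320.37,    4.3 ,    0.78]), 1213, np.float64(0.98)) (array([ 426.21, -319.97,    4.73,    0.  ]), 357, np.float64(1.07))
side (array([ 423.67, -320.3 ,    4.59,    0.54]), 891, np.float64(1.41)) (array([ 423.21, -321.22,    4.89,    0.  ]), 251, np.float64(1.75))
(array([ 423.9 , -320.96,    4.49,   -0.56]), 3851, np.float64(0.41)) (array([493.05, -94.72,  25.24,  -0.64]), 648, np.float64(0.41))
```

View pics/n_scene.png

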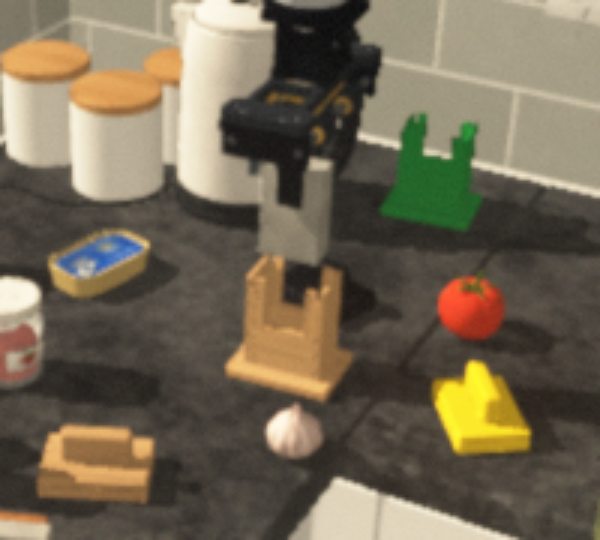

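```bash
python3 -m jog '[[0,0.04,-0.06,0,0],[0,0,0,0.2,0],[0,0,0,0.3,0],[0,0,0,0.3,0],[0,0,0,0.3,0],[0,0,0,0.3,0],[0,0,0,0.2,0],[0,0,0,0.2,0],[0,0,0,0,0]]'
python3 go.py .4236 -.3209 .09 -175.48
```

```text
time_s: 19.65
tool_pos: [0.4224, -0.322, 0.1631]
tool_rot: [179.9, -0.1, -175.4]
force: [-0.7, 0.5, -4.0]
grip_width: 0.0296
grasp_force: 35.0
turn last units x -0.07 y 0.05 z 3.65 turn 0.001
turn first units x -0.07 y 0.05 z 3.65 turn 0.001
t 19.65 pos [ 0.4224 -0.322   0.1631] rot [ 1.7993e+02 -6.0000e-02 -1.7544e+02] w 0.0296 gf 34.957724777050316 F [-0.7  0.5 -4. ] q7 123.2
```

```bash
python3 -m jog '[[0,-0.06,0.05,0,0],[0,0,0,0.15,0],[0,0,0,0.15,0],[0,0,0,0.15,0],[0,0,0,0.15,0],[0,0,0,0,0]]'
python3 go.py .4236 -.3209 .09 -175.48
python3 -m jog '[[0,0,0,0,0],[0,0,0,0,0]]'
python3 go.py .4236 -.3209 .09 -175.48
```

```text
time_s: 20.15
tool_pos: [0.4237, -0.321, 0.1514]
tool_rot: [180.0, -0.0, -175.4]
force: [0.7, 0.3, -5.1]
grip_width: 0.0295
grasp_force: 35.0
turn last units x 0.01 y 0.00 z 3.07 turn 0.001
turn first units x 0.01 y 0.00 z 3.07 turn 0.001
t 20.15 pos [ 0.4237 -0.321   0.1514] rot [ 1.7995e+02 -2.0000e-02 -1.7544e+02] w 0.0295 gf 34.95765727479011 F [ 0.7  0.3 -5.1] q7 122.6
time_s: 20.32
tool_pos: [0.424, -0.3212, 0.1521]
tool_rot: [180.0, -0.0, -175.4]
force: [-0.5, 0.0, -4.6]
grip_width: 0.0301
grasp_force: 35.0
turn last units x 0.02 y 0.02 z 3.11 turn 0.001
turn first units x 0.02 y 0.02 z 3.11 turn 0.001
t 20.3167 pos [ 0.424  -0.3212  0.1521] rot [ 1.8000e+02 -1.0000e-02 -1.7544e+02] w 0.0301 gf 34.957353081554174 F [-0.5  0.  -4.6] q7 122.6
```

Now inside the mouth with no side force, so I keep lowering.

```bash
python3 -m jog '[[0,0,0,0.2,0],[0,0,0,0.2,0],[0,0,0,0.2,0],[0,0,0,0.2,0],[0,0,0,0.2,0],[0,0,0,0,0]]'
python3 go.py .4236 -.3209 .09 -175.48
```

```text
time_s: 20.82
tool_pos: [0.4236, -0.3208, 0.131]
tool_rot: [179.9, -0.0, -175.4]
force: [-0.8, -0.4, -4.1]
grip_width: 0.0298
grasp_force: 35.0
turn last units x 0.00 y -0.01 z 2.05 turn 0.001
turn first units x 0.00 y -0.01 z 2.05 turn 0.001
t 20.8167 pos [ 0.4236 -0.3208  0.131 ] rot [ 1.7992e+02 -4.0000e-02 -1.7544e+02] w 0.0298 gf 34.957697368226945 F [-0.8 -0.4 -4.1] q7 121.8
```

```bash
python3 -m jog '[[0,0,0,0.3,0],[0,0,0,0.3,0],[0,0,0,0.3,0],[0,0,0,0.3,0],[0,0,0,0.3,0],[0,0,0,0.2,0],[0,0,0,0,0]]'
python3 go.py .4236 -.3209 .09 -175.48
python3 -m jog '[[0,0,0,0.1,0],[0,0,0,0.05,0],[0,0,0,0,0]]'
```

```text
time_s: 21.4
tool_pos: [0.4236, -0.3207, 0.097]
tool_rot: [179.9, -0.0, -175.4]
force: [-0.7, -0.7, -3.4]
grip_width: 0.03
grasp_force: 35.0
turn last units x 0.00 y -0.01 z 0.35 turn 0.001
turn first units x 0.00 y -0.01 z 0.35 turn 0.001
t 21.4 pos [ 0.4236 -0.3207  0.097 ] rot [ 1.7991e+02 -4.0000e-02 -1.7543e+02] w 0.03 gf 34.95762719772756 F [-0.7 -0.7 -3.4] q7 120.2
time_s: 21.65
tool_pos: [0.424, -0.3213, 0.0951]
tool_rot: [-180.0, 0.0, -175.4]
force: [-0.3, -1.1, -4.6]
grip_width: 0.0296
grasp_force: 35.0
```

```bash
python3 -m jog '[[0,0,0,0.05,0],[0,0,0,0.05,0],[0,0,0,0.05,0],[0,0,0,0.05,0],[0,0,0,0.05,0],[0,0,0,0,0]]'
python3 -m jog '[[0,0,0,0.05,0],[0,0,0,0.05,0],[0,0,0,0,0]]'
```

```text
time_s: 22.15
tool_pos: [0.424, -0.3212, 0.0899]
tool_rot: [180.0, 0.0, -175.4]
force: [0.4, 0.2, -5.5]
grip_width: 0.0296
grasp_force: 35.0
time_s: 22.4
tool_pos: [0.424, -0.3212, 0.088]
tool_rot: [180.0, 0.0, -175.4]
force: [-0.6, -0.4, -5.4]
grip_width: 0.0296
grasp_force: 35.0
```

```bash
python3 -m jog '[[0,0,0,0.05,0],[0,0,0,0,0]]'
```

```text
time_s: 22.57
tool_pos: [0.424, -0.3212, 0.087]
tool_rot: [180.0, 0.0, -175.4]
force: [-0.5, 0.5, -4.8]
grip_width: 0.0299
grasp_force: 35.0
```

```bash
for i in 1; do python3 -m jog '[[0,0,0,0.05,0],[0,0,0,0.05,0],[0,0,0,0,0]]'; python3 -m jog '[[0,0,0,0.05,0],[0,0,0,0,0]]';python3 -m jog '[[0,0,0,0.05,0],[0,0,0,0,0]]'; done
```

```text
time_s: 22.82
tool_pos: [0.4241, -0.3214, 0.0864]
tool_rot: [-180.0, -0.0, -175.5]
force: [-3.7, 1.7, 5.8]
grip_width: 0.0294
grasp_force: 35.0
time_s: 22.98
tool_pos: [0.4241, -0.3213, 0.0864]
tool_rot: [-180.0, -0.1, -175.5]
force: [-6.3, 3.0, 13.3]
grip_width: 0.0301
grasp_force: 35.0
time_s: 23.15
tool_pos: [0.4241, -0.3213, 0.0864]
tool_rot: [-179.9, -0.1, -175.5]
force: [-8.9, 5.4, 20.3]
grip_width: 0.0296
grasp_force: 35.0
```

```bash
python3 -m jog '[[0,0,0,-0.05,0],[0,0,0,-0.06,0],[0,0,0,0,0]]'
python3 - <<'E'
from cell import env, read_camera
from h import *
c=read_camera("scene");np.savez("now.npz",**c)
cv2.imwrite("pics/n2.png",cv2.resize(cv2.cvtColor(c["color"],cv2.COLOR_RGB2BGR)[150:250,230:370],None,fx=5,fy=5))
w,col=cloud("now");p=w.reshape(-1,3);cc=col.reshape(-1,3).astype(int)
d=p-[.4238,-.3208,0];a=np.radians(4.5);l=np.c_[np.cos(a)*d[:,0]+np.sin(a)*d[:,1],-np.sin(a)*d[:,0]+np.cos(a)*d[:,1]]
m=(abs(l[:,0])<.027)&(abs(l[:,1])<.0145)&(p[:,2]>.05)&(p[:,2]<.16)&(cc.ptp(1) if hasattr(cc,'ptp') else np.ptp(cc,1)).__lt__(30)&(cc.sum(1)>250)
print(m.sum(),np.histogram(p[m,2]*1000,range(60,160,5)))
E
```

```text
time_s: 23.4
tool_pos: [0.4241, -0.3213, 0.0864]
tool_rot: [-180.0, -0.0, -175.5]
force: [-4.4, 2.3, 7.7]
grip_width: 0.0297
grasp_force: 35.0
21 (array([5, 2, 2, 0, 3, 4, 1, 1, 2, 0, 0, 0, 0, 0, 0, 0, 0, 0, 0]), array([ 60,  65,  70,  75,  80,  85,  90,  95, 100, 105, 110, 115, 120,
       125, 130, 135, 140, 145, 150, 155]))
```

View pics/n2.png

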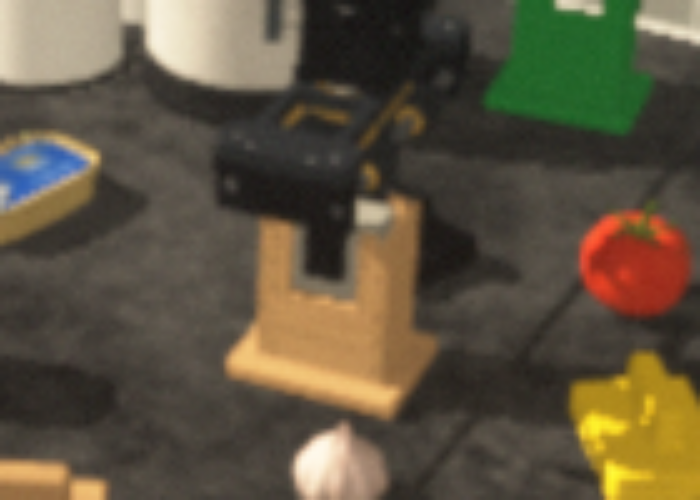

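The stone's top is level with the rim (px ~370,215), so it rests on the bottom. Releasing and going for the cap.

```bash
python3 -m jog '[[0,0,0,-0.03,0],[0,0,0,0,0],[0.3,0,0,0,0],[0.45,0,0,0,0],[0.6,0,0,0,0],[0.8,0,0,0,0],[0.8,0,0,0,0],[0.8,0,0,0,0],[0.8,0,0,-0.2,0],[0.8,0,0,-0.5,0],[0.8,0,0,-0.8,0],[0.8,0,0,-1,0]]'
python3 -m jog '[[0.8,0,0,-1,0],[0.8,0,0,-1,0],[0.8,0,0,-0.8,0],[0.8,0,0,-0.3,0],[0.8,0,0,0,-0.15],[0.8,0,0,0,-0.15],[0.8,0,0,0,-0.15],[0.8,0,0,0,0],[0.8,0,0,0,0]]'
python3 go.py .493 -.0947 .2 -154.9
```

```text
time_s: 24.45
tool_pos: [0.4235, -0.3208, 0.1363]
tool_rot: [179.9, -0.1, -175.4]
force: [-0.2, 0.6, 0.4]
grip_width: 0.0689
grasp_force: 0.0
time_s: 25.2
tool_pos: [0.4238, -0.3212, 0.1979]
tool_rot: [180.0, -0.0, -155.4]
force: [0.9, -0.5, -0.2]
grip_width: 0.0696
grasp_force: 0.0
turn last units x -7.86 y 8.85 z -0.11 turn -0.011
turn first units x -7.93 y 8.79 z -0.11 turn -0.011
t 25.2 pos [ 0.4238 -0.3212  0.1979] rot [ 179.99   -0.   -155.38] w 0.0696 gf 0.0 F [ 0.9 -0.5 -0.2] q7 143.9
```

```bash
python3 -m jog '[[0.8,-0.4,0.4,0,-0.011],[0.8,-0.75,0.84,0,0],[0.8,-0.75,0.84,0,0],[0.8,-0.75,0.84,0,0],[0.8,-0.75,0.84,0,0],[0.8,-0.75,0.84,0,0],[0.8,-0.75,0.84,0,0],[0.8,-0.75,0.84,0,0],[0.8,-0.75,0.84,0,0],[0.8,-0.75,0.84,0,0],[0.8,-0.75,0.83,0,0],[0.8,0,0,0,0]]'
python3 -m jog '[[0.8,0,0,0,0],[0.8,0,0,0,0]]'
python3 - <<'E'
from cell import env, read_camera
from h import *
o=env.get_obs();c=read_camera("wrist");np.savez("wrist.npz",pos=o["tool_pos"],rot=o["tool_rot"],**c)
w,_,_=wcloud();print(fit(w[:250],CAP,.493,-.0947,zmax=.06,yaws=(25,)),fit(w[:250],CASE+[B(-28,28,-15,15,12,102)],.424,-.321,yaws=(4,),zmax=.13))
E
python3 go.py .493 -.0947 .041 -154.9
```

```text
time_s: 26.2
tool_pos: [0.4929, -0.0882, 0.1983]
tool_rot: [179.9, 0.1, -154.4]
force: [-0.1, 0.5, 0.7]
grip_width: 0.0694
grasp_force: 0.0
time_s: 26.37
tool_pos: [0.4915, -0.0949, 0.1978]
tool_rot: [-180.0, -0.0, -154.7]
force: [-0.2, -0.6, 0.4]
grip_width: 0.0694
grasp_force: 0.0
(array([492.64, -94.04,  24.81,  -0.53]), 5365, np.float64(0.49)) (array([ 4.2360e+02, -3.2141e+02,  4.5800e+00, -3.5000e-01]), 8372, np.float64(0.53))
turn last units x -0.09 y 0.00 z 7.84 turn 0.002
turn first units x -0.09 y 0.00 z 7.84 turn 0.002
t 26.4167 pos [ 0.4914 -0.0955  0.1978] rot [-1.7999e+02 -4.0000e-02 -1.5480e+02] w 0.0697 gf 0.0 F [-1.  -0.2 -0.9] q7 119.8
```

```bash
python3 -m jog '[[0.8,-0.08,0.02,0.5,0.007],[0.8,0,0,1,0],[0.8,0,0,1,0],[0.8,0,0,1,0],[0.8,0,0,1,0],[0.8,0,0,1,0],[0.8,0,0,1,0],[0.8,0,0,0.8,0],[0.8,0,0,0.4,0],[0.8,0,0,0.1,0],[0.8,0,0,0,0],[0.8,0,0,0,0]]'
python3 go.py .4927 -.0944 .041 -155.1
```

```text
time_s: 27.42
tool_pos: [0.4936, -0.094, 0.0425]
tool_rot: [-180.0, 0.0, -155.0]
force: [-0.2, 0.6, 0.7]
grip_width: 0.0697
grasp_force: 0.0
turn last units x 0.05 y 0.00 z 0.08 turn 0.001
turn first units x 0.05 y 0.00 z 0.08 turn 0.001
t 27.4167 pos [ 0.4936 -0.094   0.0425] rot [-1.7996e+02  5.0000e-02 -1.5505e+02] w 0.0697 gf 0.0 F [-0.2  0.6  0.7] q7 108.7
```

```bash
python3 -m jog '[[0.4,0.05,0,0.08,0],[0,0,0,0,0],[0,0,0,0,0],[0,0,0,0,0],[0,0,0,0,0],[0,0,0,0,0],[0,0,0,0,0],[0,0,0,0,0],[0,0,0,0,0],[0,0,0,0,0],[0,0,0,0,0]]' 30
python3 go.py .4927 -.0944 .041 -155.1
```

```text
time_s: 28.33
tool_pos: [0.4921, -0.0942, 0.0403]
tool_rot: [180.0, -0.0, -155.0]
force: [-1.0, 0.5, 1.0]
grip_width: 0.0158
grasp_force: 30.0
turn last units x -0.02 y -0.02 z -0.03 turn 0.002
turn first units x -0.02 y -0.02 z -0.03 turn 0.002
t 28.3333 pos [ 0.4921 -0.0942  0.0403] rot [ 1.7999e+02 -1.0000e-02 -1.5502e+02] w 0.0158 gf 29.99987484421581 F [-1.   0.5  1. ] q7 108.7
```

```bash
python3 -m jog '[[0,0,0,-0.2,0],[0,0,0,-0.6,0],[0,0,0,-0.9,0],[0,0,0,-0.9,0],[0,0,0,-0.9,0],[0,0,0,-0.9,0],[0,0,0,-0.9,0],[0,0,0,-0.9,0],[0,0,0,-0.8,0],[0,0,0,-0.5,0],[0,0,0,0,0],[0,0,0,0,0]]'
python3 go.py .4237 -.3211 .19 -175.4
```

```text
time_s: 29.33
tool_pos: [0.4922, -0.0943, 0.1907]
tool_rot: [-179.9, 0.0, -155.0]
force: [0.6, -0.2, -2.9]
grip_width: 0.0156
grasp_force: 30.0
turn last units x 7.89 y -8.83 z 0.03 turn 0.453
turn first units x 4.32 y -11.03 z 0.03 turn 0.453
t 29.3333 pos [ 0.4922 -0.0943  0.1907] rot [-1.7994e+02  1.0000e-02 -1.5502e+02] w 0.0156 gf 29.99978369101882 F [ 0.6 -0.2 -2.9] q7 118.9
```

Turn first, then travel: x 4.32, y -11.03.

```bash
python3 -m jog '[[0,0,0,0,0.113],[0,0,0,0,0.113],[0,0,0,0,0.113],[0,0,0,0,0.114],[0,0.2,-0.5,0,0],[0,0.35,-0.9,0,0],[0,0.35,-0.9,0,0],[0,0.35,-0.9,0,0],[0,0.35,-0.9,0,0],[0,0.35,-0.9,0,0],[0,0.35,-0.9,0,0],[0,0.35,-0.9,0,0]]'
python3 -m jog '[[0,0.35,-0.9,0,0],[0,0.35,-0.9,0,0],[0,0.35,-0.9,0,0],[0,0.35,-0.9,0,0],[0,0.27,-0.63,0,0],[0,0,0,0,0],[0,0,0,0,0],[0,0,0,0,0]]'
python3 go.py .4232 -.321 .138 -175.4
```

```text
time_s: 30.33
tool_pos: [0.4487, -0.2355, 0.1893]
tool_rot: [180.0, -0.1, -175.3]
force: [0.0, -0.1, -1.6]
grip_width: 0.0158
grasp_force: 30.0
time_s: 31.0
tool_pos: [0.424, -0.3198, 0.19]
tool_rot: [179.9, -0.0, -175.3]
force: [-0.3, 0.6, -1.1]
grip_width: 0.0157
grasp_force: 30.0
turn last units x 0.04 y -0.06 z 2.60 turn 0.002
turn first units x 0.04 y -0.06 z 2.60 turn 0.002
t 31.0 pos [ 0.424  -0.3198  0.19  ] rot [ 179.93   -0.   -175.29] w 0.0157 gf 29.999899375252426 F [-0.3  0.6 -1.1] q7 123.9
```

```bash
python3 -m jog '[[0,0.03,-0.04,0.2,0],[0,0,0,0.5,0],[0,0,0,0.6,0],[0,0,0,0.4,0],[0,0,0,0.2,0],[0,0,0,0.1,0],[0,0,0,0,0],[0,0,0,0,0]]'
python3 go.py .4232 -.321 .132 -175.4
```

```text
time_s: 31.67
tool_pos: [0.4234, -0.3219, 0.1505]
tool_rot: [-180.0, 0.0, -175.4]
force: [-0.4, -0.3, -0.8]
grip_width: 0.0157
grasp_force: 30.0
turn last units x 0.00 y 0.05 z 0.92 turn 0.000
turn first units x 0.00 y 0.05 z 0.92 turn 0.000
t 31.6667 pos [ 0.4234 -0.3219  0.1505] rot [-1.7999e+02  1.0000e-02 -1.7539e+02] w 0.0157 gf 29.999819830991328 F [-0.4 -0.3 -0.8] q7 122.5
```

```bash
python3 -m jog '[[0,0,0.04,0.15,0],[0,0,0,0.15,0],[0,0,0,0.15,0],[0,0,0,0.15,0],[0,0,0,0.1,0],[0,0,0,0,0]]'
python3 -m jog '[[0,0,0,0.06,0],[0,0,0,0.06,0],[0,0,0,0.06,0],[0,0,0,0,0]]'
python3 go.py .4232 -.321 .132 -175.4
```

```text
time_s: 32.17
tool_pos: [0.4228, -0.3209, 0.1358]
tool_rot: [180.0, -0.0, -175.4]
force: [-0.3, 0.3, -0.9]
grip_width: 0.0159
grasp_force: 30.0
time_s: 32.5
tool_pos: [0.423, -0.321, 0.1325]
tool_rot: [180.0, -0.0, -175.4]
force: [-0.5, 0.9, -1.9]
grip_width: 0.0161
grasp_force: 30.0
turn last units x -0.01 y 0.00 z 0.03 turn -0.000
turn first units x -0.01 y 0.00 z 0.03 turn -0.000
t 32.5 pos [ 0.423  -0.321   0.1325] rot [ 1.7999e+02 -1.0000e-02 -1.7540e+02] w 0.0161 gf 29.999787672422826 F [-0.5  0.9 -1.9] q7 121.7
```

```bash
python3 -m jog '[[0,0,0,0.04,0],[0,0,0,0.03,0],[0,0,0,0,0]]'
python3 -m jog '[[0,0,0,0.04,0],[0,0,0,0,0]]'
```

```text
time_s: 32.75
tool_pos: [0.4232, -0.3211, 0.1323]
tool_rot: [-180.0, -0.0, -175.4]
force: [-2.6, 2.2, 5.5]
grip_width: 0.0162
grasp_force: 30.0
time_s: 32.92
tool_pos: [0.4232, -0.3211, 0.1323]
tool_rot: [-180.0, -0.0, -175.4]
force: [-3.9, 3.2, 11.1]
grip_width: 0.0155
grasp_force: 30.0
```

Seated, with contact at the expected height. Release, retreat upward and check.

```bash
python3 -m jog '[[0,0,0,-0.05,0],[0,0,0,0,0],[0.3,0,0,0,0],[0.5,0,0,0,0],[0.6,0,0,0,0],[0.6,0,0,0,0],[0.6,0,0,0,0],[0.6,0,0,-0.2,0],[0.6,0,0,-0.6,0],[0.6,0,0,-1,0],[0.6,0,0,-1,0],[0.6,0,0,-1,0]]'
python3 -m jog '[[0.6,0,0,-1,0],[0.6,0,0,-1,0],[0.6,-0.8,0.3,-0.4,0],[0.6,-0.9,0.5,0,0],[0.6,-0.9,0.5,0,0],[0.6,-0.9,0.5,0,0],[0.6,-0.6,0.3,0,0],[0.6,0,0,0,0],[0.6,0,0,0,0]]'
python3 - <<'E'
from cell import env, read_camera
from h import *
o=env.get_obs();c=read_camera("wrist");np.savez("wrist.npz",pos=o["tool_pos"],rot=o["tool_rot"],**c)
w,_,_=wcloud();S=[b+[0,0,.092] for b in CAP]
print(fit(w[:250],S,.4237,-.321,zmin=.095,zmax=.15,yaws=(4,)))
c=read_camera("scene");cv2.imwrite("pics/end.png",cv2.resize(cv2.cvtColor(c["color"],cv2.COLOR_RGB2BGR)[120:350,120:400],None,fx=2.6,fy=2.6));np.savez("now.npz",**c)
print(fit(cloud("now")[0],S+CASE,.4237,-.321,zmax=.15,yaws=(4,)))
E
```

```text
time_s: 33.92
tool_pos: [0.4233, -0.321, 0.2095]
tool_rot: [-180.0, 0.0, -175.4]
force: [0.4, -1.0, 0.7]
grip_width: 0.052
grasp_force: 0.0
time_s: 34.67
tool_pos: [0.5019, -0.2722, 0.2563]
tool_rot: [-180.0, 0.0, -175.3]
force: [-1.1, -1.7, -0.0]
grip_width: 0.0522
grasp_force: 0.0
(array([ 423.44, -322.13,    4.41,   -0.46]), 6884, np.float64(0.48))
(array([ 423.86, -321.29,    4.26,    1.13]), 1651, np.float64(1.14))
```

View pics/end.png

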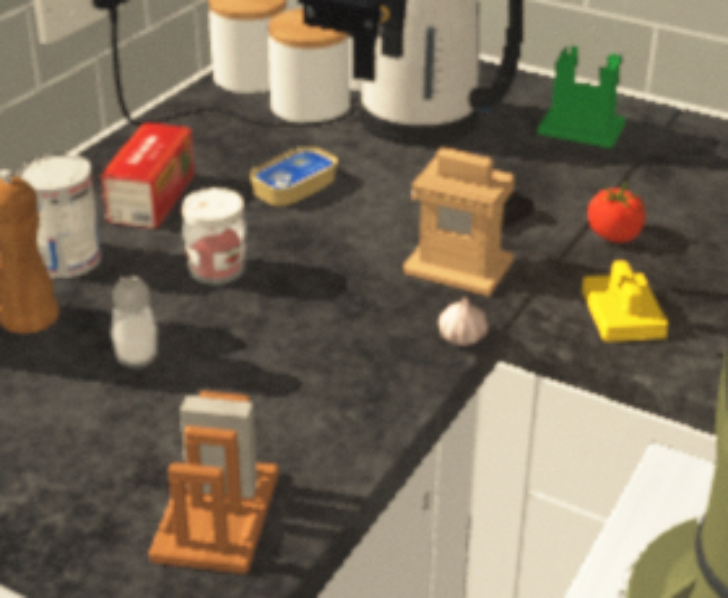

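The cap sits squarely on the case at px (462,190), the grey stone shows through the notch, the thin stone is still in the rack, and the bystanders haven't moved.

```bash
python3 -c "
from cell import env
print(env.sign_off())"
```

```text
the job is handed in; nothing more can be done
None
```

The thick whetstone is on the bottom of the case with the cap set squarely on it, the thin stone is still in the rack with nothing else disturbed, and the job was handed in at about 35 s.

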